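# Load the skewer grill and start it with the pen

## Task

Lay every skewer on the table across the grill, one to a notch pair, its rod resting level in a front notch and the matching back notch, handle overhanging the front (the side towards the robot). When all are in, pick up the pen and push the recessed start button fully in with its end, never with the fingers, then lay the pen level in both saddles of its wooden rest. Leave the skewers seated and do not disturb the shakers, yoghurt pot and cup.

Things in the scene. Friction and masses are not known exactly. Their poses are not given: they have to be found in the camera images.
- grill: Fixed grill on the table: dark pan 124 x 240 mm, 35 mm high; aluminium rails along its front and back (x = -55, +55 mm), 10 mm thick, 66 mm high, each with four 90-degree V-notches, 24 mm wide, 12 mm deep, at y = -84, -28, 28, 84 mm. Black control box at its -y end, 88 mm high, x -40 to 62, y -120 to -186 mm. Origin: on the table under the pan's centre; x away from the robot, y left along the rails, z up.
- notch0 (a point): Point midway between front notch 0 and back notch 0 of the grill, 60.4 mm above the table, where the axis centre of a seated skewer lies. Axes as the grill.
- notch1 (a point): Point midway between front notch 1 and back notch 1 of the grill, 60.4 mm above the table, where the axis centre of a seated skewer lies. Axes as the grill.
- notch2 (a point): Point midway between front notch 2 and back notch 2 of the grill, 60.4 mm above the table, where the axis centre of a seated skewer lies. Axes as the grill.
- notch3 (a point): Point midway between front notch 3 and back notch 3 of the grill, 60.4 mm above the table, where the axis centre of a seated skewer lies. Axes as the grill.
- button_mouth (a point): Centre of the round 25 mm mouth of the recess in the front face of the grill's control box, 45 mm above the table; the recess runs level along the grill's +x (away from the robot) and the red round start button (21 mm across) lies 10 mm inside it. Axes as the grill.
- start_button (a joint): Travel of the recessed spring start button: 0 released, 0.008 m fully in (pushed along the grill's +x). About 0.7 N starts it and 3.5 N holds it fully in; it springs back when let go.
- skewer0: Loose rigid kebab skewer, 80 g: block of food 76 mm long, 22 x 22 mm, centred on a round steel rod 9 mm thick that runs from x = -75 to +72 mm, then a dark wooden handle 16 mm thick from x = -75 to -118 mm. Origin: on the rod's axis at the middle of the food (11 mm above the table when lying); x along the rod, away from the handle. May be absent.
- skewer0_handle (a point): Centre of the wooden handle of skewer 0, 96 mm from its origin along -x.
- skewer1: Loose rigid kebab skewer, 80 g: block of food 76 mm long, 22 x 22 mm, centred on a round steel rod 9 mm thick that runs from x = -75 to +72 mm, then a dark wooden handle 16 mm thick from x = -75 to -118 mm. Origin: on the rod's axis at the middle of the food (11 mm above the table when lying); x along the rod, away from the handle. May be absent.
- skewer1_handle (a point): Centre of the wooden handle of skewer 1, 96 mm from its origin along -x.
- skewer2: Loose rigid kebab skewer, 80 g: block of food 76 mm long, 22 x 22 mm, centred on a round steel rod 9 mm thick that runs from x = -75 to +72 mm, then a dark wooden handle 16 mm thick from x = -75 to -118 mm. Origin: on the rod's axis at the middle of the food (11 mm above the table when lying); x along the rod, away from the handle. May be absent.
- skewer2_handle (a point): Centre of the wooden handle of skewer 2, 96 mm from its origin along -x.
- skewer3: Loose rigid kebab skewer, 80 g: block of food 76 mm long, 22 x 22 mm, centred on a round steel rod 9 mm thick that runs from x = -75 to +72 mm, then a dark wooden handle 16 mm thick from x = -75 to -118 mm. Origin: on the rod's axis at the middle of the food (11 mm above the table when lying); x along the rod, away from the handle. May be absent.
- skewer3_handle (a point): Centre of the wooden handle of skewer 3, 96 mm from its origin along -x.
- pen: Loose black pen, 145 mm long, a round barrel about 9 mm thick (12 mm wide over its clip), 20 g, lying on the table. Origin: middle of its underside; y along the pen. Either end may be used to press.
- pen_rest: Fixed wooden pen rest: base 44 x 116 x 8 mm and two saddles 10 mm thick at y = -45 and +45 mm, each with a flat seat 30 mm above the table between flared cheeks up to 41 mm high (about 21 mm apart at the seat, 28 mm at the top). Between the saddles 80 mm is free above the base. Origin: on the table under its centre; y along the pen when it lies in the saddles, z up.
- salt_shaker: Loose salt shaker, 44 x 90 mm; a bystander. Origin: centre of its underside.
- pepper_shaker: Loose pepper shaker, 44 x 90 mm; a bystander. Origin: centre of its underside.
- yoghurt: Loose yoghurt pot, 72 mm wide, 71 mm high; a bystander. Origin: centre of its underside.
- cup_0: Loose patterned cup, 74 mm high, on a saucer; a bystander. Origin: centre of its underside.
Things that resemble listed ones, but are neither listed nor needed, are in the scene too. Several things have the shape of the pen_rest; the one meant has the colours described above.

How it is judged:
On the way, in this order (a step that is already met when the one before it is completed fails the run):
1. every skewer present rests level in a pair of notches, handle to the front, released (z of skewer0 in the frame of grill between 0.0565 and 0.0645 m and x of skewer0 in the frame of grill between -0.013 and 0.013 m and y of skewer0 in the frame of grill between -0.095 and 0.095 m and angle between skewer0's own x axis and vertical between 1.5108 and 1.6308 rad and angle between the x axis of each of skewer0, skewer1, skewer2, skewer3 and the x axis of grill, either way round below 0.08 rad and x of each of skewer0_handle, skewer1_handle, skewer2_handle, skewer3_handle in the frame of grill below -0.06 m and linear speed of each of skewer0, skewer1, skewer2, skewer3 below 0.03 m/s and z of skewer1 in the frame of grill between 0.0565 and 0.0645 m and x of skewer1 in the frame of grill between -0.013 and 0.013 m and y of skewer1 in the frame of grill between -0.095 and 0.095 m and angle between skewer1's own x axis and vertical between 1.5108 and 1.6308 rad and z of skewer2 in the frame of grill between 0.0565 and 0.0645 m and x of skewer2 in the frame of grill between -0.013 and 0.013 m and y of skewer2 in the frame of grill between -0.095 and 0.095 m and angle between skewer2's own x axis and vertical between 1.5108 and 1.6308 rad and z of skewer3 in the frame of grill between 0.0565 and 0.0645 m and x of skewer3 in the frame of grill between -0.013 and 0.013 m and y of skewer3 in the frame of grill between -0.095 and 0.095 m and angle between skewer3's own x axis and vertical between 1.5108 and 1.6308 rad and contact force between the fingers and skewer0 below 0.2 N and contact force between the fingers and skewer1 below 0.2 N and contact force between the fingers and skewer2 below 0.2 N and contact force between the fingers and skewer3 below 0.2 N), for 0.2 s.
2. the start button is pushed in by the pen (value of joint start_button above 0.005 m and contact force between pen and start_button above 0.5 N), for 0.1 s.
At the end, for the whole second after the job is handed in: Each skewer: height within 4 mm of 60.4 mm, level to 0.06 rad, in line with the notches to 0.08 rad, centred to 13 mm, handle in front; pen at rest in both saddles, level to 0.07 rad, in line to 0.12 rad, centred to 24 mm along, 10 mm across; button out again; all released (all of step 1 and z of pen in the frame of pen_rest between 0.026 and 0.04 m and x of pen in the frame of pen_rest between -0.01 and 0.01 m and y of pen in the frame of pen_rest between -0.024 and 0.024 m and angle between pen's own y axis and vertical between 1.5008 and 1.6408 rad and angle between the y axis of pen and the y axis of pen_rest, either way round below 0.12 rad and linear speed of pen below 0.03 m/s and value of joint start_button below 0.002 m and contact force between the fingers and pen below 0.2 N); the robot touches nothing.
It fails at once if the button is touched by the fingers (contact force between the fingers and start_button above 0.5 N).
It fails at once if salt_shaker is pushed away or tipped (distance of salt_shaker from where it was at the start of the episode above 0.03 m or angle between salt_shaker's own z axis and vertical above 0.5 rad).
It fails at once if pepper_shaker is pushed away or tipped (distance of pepper_shaker from where it was at the start of the episode above 0.03 m or angle between pepper_shaker's own z axis and vertical above 0.5 rad).
It fails at once if yoghurt is pushed away or tipped (distance of yoghurt from where it was at the start of the episode above 0.03 m or angle between yoghurt's own z axis and vertical above 0.5 rad).
It fails at once if cup_0 is pushed away or tipped (distance of cup_0 from where it was at the start of the episode above 0.03 m or angle between cup_0's own z axis and vertical above 0.5 rad).
Of skewer0, skewer1, skewer2, skewer3 only 3 to 4 are there at a start; the rules pass over those that are not, and their reading is None.
At some moment in a run one of skewer0, skewer1, skewer2, skewer3, pen may be knocked a few centimetres aside while the robot is not near it.
Once in a run the grip may slacken for a moment while it holds something.
It also fails if it takes over 192 s, if anything falls off the work surface, if the arm or the gripper's body presses on something with over 40 N, if the wrist force passes 120 N, or if a joint passes its speed limit or range.

## Robot

A 7-joint arm with a two-finger parallel gripper is mounted at the origin on a cart in front of the work surface, level with it; the furniture and walls round the work are solid. World frame = base frame: x ahead of the robot, y to its left, z up, the work surface at z = 0. Lengths are in m, angles in rad, forces in N, time in s.
With the tool pointing down it reaches from about 0.4 to 0.875 m from the base axis. Payload 19.3 kg.
Tool frame: the origin (TCP) lies on the mounting face of the last link; the fingertips stand 173 mm ahead of it and the grasp point (between the pads) lies 155 mm ahead of it (bot.grip_point_offset is the distance from the TCP to the grasp point, in m); z points along the fingers, y is the line along which they close (so a half turn about z gives the same grasp; the last joint's range is limited). The gripper opens to 85 mm and grips with 20 to 120 N. Pads are 22 mm wide; open, the fingers measure 114 mm over their backs; the gripper's body (76 mm by 85 mm) begins 54 mm behind the grasp point. The pads swing forward as they close: fully open they stand 13 mm farther back than shut.
Start: joints at [-1.378, 0.521, -0.036, 1.599, 0.021, 1.021, -0.113], TCP at [0.162, 0.604, 0.405] pointing down, gripper open.
Joint ranges: [-2.91, 2.91], [-0.3, 2.13], [-1.5, 1.42], [0.17, 2.43], [-1.26, 4.41], [0.16, 1.93], [-2.52, 2.52]. Speed limits (rad/s): [1.89, 1.89, 2.39, 2.39, 3.01, 3.01, 3.01].

## Interface

Orientations are given as [roll, pitch, yaw] about the fixed x, y, z axes, in that order (R = Rz(yaw) Ry(pitch) Rx(roll)).
In Python, from workcell import bot gives the robot as it stands.
- The arm moves only by the tool arm_command, never from a script. Its argument "deltas" is a list of rows, each a list of 3 entries, a list of its own where there are three numbers: the shift along the tool's x, y, z in cm, then the turn, a rotation vector about the tool's x, y, z in rad, then the finger opening in cm, from 0 to 8.54. In form: [[[tx, ty, tz], [rx, ry, rz], claw], ...]. A call has 1 to 20 rows; each row shifts and turns the commanded pose from where the row before left it, along the tool's axes as they then stand; what a row does not reach is not made up. A row lasts 1/10 s, in which the tool goes at most 50 mm and 8.59 degrees, less where a joint would pass 70% of its speed; a pose out of reach is approached as far as the arm can. A call with a gripper value outside its range is refused whole. The fingers move at their own pace and stop on an object; "newtons" is the grip in N (left out, the last holds). Time passes only in rows, so rows that do not move let the fingers close. It gives the time, the measured TCP pose, the force, the opening and the grip force at its end, in the units of the state.
- bot.observe(): the state, without advancing time (a new reading comes with each control period).
- bot.grab_frame(name): name is "side" or "top" or "wrist"; returns a dict with "frame" (480x640x3 uint8, red, green, blue), "K" (3x3 intrinsics, pixels), "rvec" (rotation vector, rad) and "tvec" (3), from world to camera coordinates, as OpenCV has them; the wrist camera has in their place "T_tool_cam" (4x4, takes a point from camera to tool coordinates, whose origin is the TCP and whose axes are the flange's). Camera axes: x right, y down, z forward; pixel columns grow to the right and rows downward; lengths in m; the calibration is good to about 2 mm. A picture is of the moment at which its call begins: read the wrist's pose just before it. There is no depth.
- bot.job_done(): hands the job in; it is judged then, once.
Trained networks look in a picture, given as the dict that the camera call returned (one of the last four; its "shot" number tells which), for a name from the list of things; names that differ only in an ending like _2 or _b are one class to them, and where a whole thing is asked for, a point or a joint stands for the part that bears it (a point fixed in the world has none). Each returns a list of dicts, best first, with "p" (0 to 1); they miss things now and then, are a little off and sometimes report something else, mostly with a low value. They report only what shows in the picture. A call takes as long as a camera call. They do not tell look-alikes from the thing itself.
- bot.find_in(name, picture): "rect" ([left, top, width, height] in pixels, round what is visible of it).
- bot.mark_of(name, picture): "at" ([column, row] in pixels: a listed point, or the origin of a listed thing).
The state is a dict: "clock": time; "qpos": joint angles; "qd": joint speeds; "joint_efforts": joint torques, N m; "position": TCP position; "tool_rot": TCP orientation; "force": force on the tool from outside, world axes, zero at the start; "moment": the same for the moment, N m; "grip_width": finger opening in m; "finger_force": force on a finger pad.
Only numpy, scipy, OpenCV 4.12 (cv2) and the standard library are available. Lean on these libraries where they do the work, as an engineer would, in place of code of your own. Each camera call takes 0.05 s, during which the arm holds its last target. There are 200 camera calls.

## Working session

There is one attempt and no reset: what is moved stays moved. The work goes in short steps, Python scripts to look and compute and a tool call to move; the robot and the scene stay as the last step left them, time stands still between calls to the robot, and variables do not carry over. Pictures are saved under pics/ and viewed, at most 14 in all, crops included, and the job is handed in when it is done.

Besides the shell and the picture viewer there is one more tool, called in YAML: its name, and indented under it one key for each argument. arm_command: Moves the arm, as the interface text tells. Its arguments: {"type":"object","properties":{"deltas":{"type":"array","items":{"type":"array"}},"newtons":{"type":"number"}},"required":["deltas"]}

```bash
mkdir -p pics; ls
cat > h.py <<'E'
import numpy as np, cv2
from workcell import bot
from scipy.spatial.transform import Rotation as Ro
def cam(f):
    if "rvec" in f: 
        R=cv2.Rodrigues(np.array(f["rvec"],float))[0]; t=np.array(f["tvec"],float).ravel()
        return R,t
    T=f["Twc"]; R=T[:3,:3].T; return R,-R@T[:3,3]
def grab(n):
    s=bot.observe(); f=bot.grab_frame(n)
    if n=="wrist":
        T=np.eye(4);T[:3,:3]=Ro.from_euler('xyz',s["tool_rot"]).as_matrix();T[:3,3]=s["position"]
        f["Twc"]=T@np.array(f["T_tool_cam"])
    return f
def px2w(f,uv,z):
    R,t=cam(f);c=-R.T@t
    d=R.T@np.linalg.inv(f["K"])@np.array([uv[0],uv[1],1.0])
    return c+d*(z-c[2])/d[2]
def w2px(f,p):
    R,t=cam(f);q=np.array(f["K"])@(R@np.array(p)+t);return q[:2]/q[2]
def save(f,n,crop=None,s=1):
    im=f["frame"][:,:,::-1]
    if crop: im=im[crop[1]:crop[3],crop[0]:crop[2]]
    cv2.imwrite("pics/"+n,cv2.resize(im,None,fx=s,fy=s,interpolation=cv2.INTER_CUBIC))
E
python3 - <<'E'
from h import *
print(bot.observe())
a=grab("top");b=grab("side");save(a,"top0.png");save(b,"side0.png")
for n in ["grill","notch0","notch1","notch2","notch3","button_mouth","skewer0","skewer0_handle","pen","pen_rest","salt_shaker","pepper_shaker","yoghurt","cup_0"]:
    for k,f in(("t",a),("s",b)):
        print(n,k,[(np.round(d["at"]).tolist(),round(d["p"],2)) for d in bot.mark_of(n,f)][:7])
for f in(a,b):print(f["K"],-cam(f)[0].T@cam(f)[1])
E
```

```text
pics
{'clock': 0.0, 'qpos': array([-1.37819362,  0.52204418, -0.03628394,  1.59998701,  0.02124723,
        1.02112587, -0.11278587]), 'qd': array([ 0.00017979,  0.00115894, -0.0007858 ,  0.00110174, -0.00090536,
       -0.00078401, -0.00085058]), 'joint_efforts': array([-2.46923139e-05, -9.27118564e+01,  1.97988667e+00, -3.69936705e+01,
        1.78582768e-02,  7.99875415e-03,  2.69408261e-06]), 'position': array([0.16238131, 0.60339744, 0.40411484]), 'tool_rot': array([-3.14042236e+00,  1.46498915e-04,  2.87878083e+00]), 'force': array([0.56686188, 0.5579085 , 0.19267817]), 'moment': array([-0.00535702,  0.00013908, -0.01467583]), 'finger_force': 0.0, 'grip_width': 0.08544915143596006}
grill t [([314.0, 229.0], 0.67)]
grill s [([308.0, 258.0], 0.66), ([389.0, 226.0], 0.41)]
notch0 t [([326.0, 219.0], 0.87), ([307.0, 219.0], 0.85), ([339.0, 221.0], 0.77)]
notch0 s [([286.0, 247.0], 0.96), ([327.0, 228.0], 0.75), ([315.0, 235.0], 0.72), ([302.0, 242.0], 0.66)]
notch1 t [([326.0, 219.0], 0.87), ([307.0, 219.0], 0.85), ([339.0, 221.0], 0.77)]
notch1 s [([286.0, 247.0], 0.96), ([327.0, 
[... 1069 characters left out ...]
, 0.75)]
pepper_shaker t [([257.0, 280.0], 0.74), ([511.0, 292.0], 0.64)]
pepper_shaker s [([433.0, 210.0], 0.73), ([430.0, 230.0], 0.32)]
yoghurt t [([445.0, 234.0], 0.73), ([324.0, 222.0], 0.51), ([387.0, 290.0], 0.34)]
yoghurt s [([416.0, 239.0], 0.73), ([372.0, 210.0], 0.68)]
cup_0 t [([227.0, 203.0], 0.81), ([367.0, 312.0], 0.67)]
cup_0 s [([228.0, 281.0], 0.74)]
[[586.36889938   0.         325.20889866]
 [  0.         586.36889938 233.76555895]
 [  0.           0.           1.        ]] [-0.33186497 -0.19682802  1.67928315]
[[473.79557303   0.         326.28424515]
 [  0.         473.79557303 238.19846597]
 [  0.           0.           1.        ]] [-0.64202061  0.9833752   0.91946804]
```

View pics/top0.png

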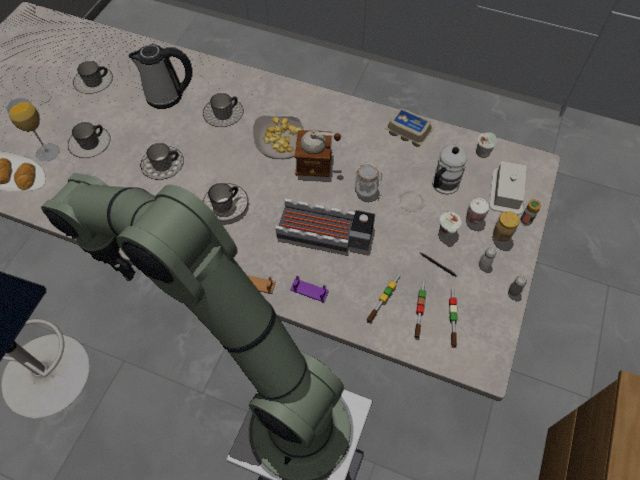

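View pics/side0.png

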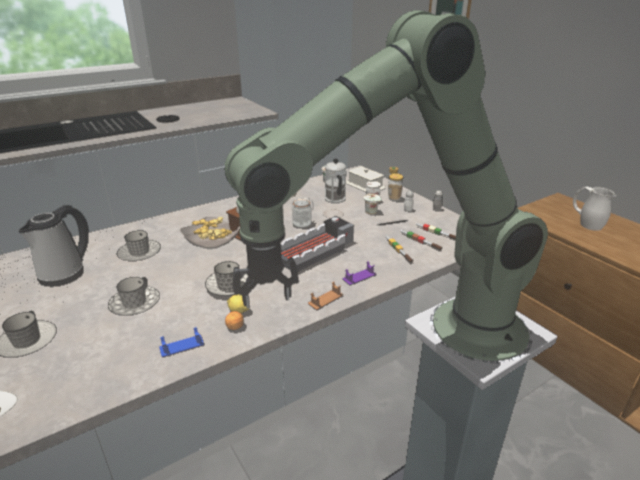

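Run:
```python
from h import *
a=grab("top")
for uv in [(314,229),(358,242),(420,301),(457,312),(389,290),(440,262),(455,339),(312,292),(256,282),(484,262),(511,292),(445,234),(227,203),(367,312),(307,219)]: print(uv,px2w(a,uv,0.02).round(3))
```

```text
(314, 229) [0.607 0.205 0.02 ]
(358, 242) [0.614 0.052 0.02 ]
(420, 301) [ 0.485 -0.198  0.02 ]
(457, 312) [ 0.492 -0.314  0.02 ]
(389, 290) [ 0.486 -0.097  0.02 ]
(440, 262) [ 0.641 -0.219  0.02 ]
(455, 339) [ 0.404 -0.331  0.02 ]
(312, 292) [0.391 0.124 0.02 ]
(256, 282) [0.358 0.301 0.02 ]
(484, 262) [ 0.693 -0.35   0.02 ]
(511, 292) [ 0.619 -0.454  0.02 ]
(445, 234) [ 0.749 -0.205  0.02 ]
(227, 203) [0.595 0.52  0.02 ]
(367, 312) [ 0.39  -0.058  0.02 ]
(307, 219) [0.635 0.241 0.02 ]
```

Top view: skewers at about (385,298), (420,310) and (454,318), the pen at (438,264), and the grill at (325,228) with its box at (360,232). Candidates for the pen rest:
- purple (310,289)
- orange-brown (262,285)
- blue, at side (181,344)

The wooden description fits the orange-brown one. I'll look closer.

arm_command:
  deltas:
    - [[-3.7, -2.8, -0.5], [0, 0, 0], 8.5]
    - [[-3.7, -2.8, -0.5], [0, 0, 0], 8.5]
    - [[-3.7, -2.8, -0.5], [0, 0, 0], 8.5]
    - [[-3.7, -2.8, -0.5], [0, 0, 0], 8.5]
    - [[-3.7, -2.8, -0.5], [0, 0, 0], 8.5]
    - [[-3.7, -2.8, -0.5], [0, 0, 0], 8.5]
    - [[-3.7, -2.8, -0.5], [0, 0, 0], 8.5]
    - [[-3.7, -2.8, -0.5], [0, 0, 0], 8.5]
    - [[-3.7, -2.8, -0.5], [0, 0, 0], 8.5]
    - [[0, 0, 0], [0, 0, 0], 8.5]
    - [[0, 0, 0], [0, 0, 0], 8.5]

```text
clock: 2.65
position: [0.4189, 0.273, 0.4499]
tool_rot: [3.141, 0.0, 2.877]
force: [0.6, 0.9, 0.2]
grip_width: 0.085
finger_force: 0.0
```

```bash
cat >> h.py <<'E'
def marks(f,n,z=None,k=5):
    for d in bot.mark_of(n,f)[:k]:
        print(n,np.round(d["at"],1).tolist(),round(d["p"],2),px2w(f,d["at"],z).round(4)[:2] if z is not None else "")
E
python3 - <<'E'
from h import *
f=grab("wrist");save(f,"w1.png")
s=bot.observe();print(s["position"],s["tool_rot"]);print(np.round(f["T_tool_cam"],3),f["K"][0])
for n,z in [("grill",0),("notch0",.0604),("button_mouth",.045),("pen_rest",0),("skewer0",.011),("cup_0",0)]: marks(f,n,z)
E
```

```text
[0.41825172 0.27395262 0.44970558] [ 3.14132583e+00 -2.39052507e-04  2.87873743e+00]
[[ 0.001 -0.96  -0.28   0.072]
 [ 1.     0.     0.     0.   ]
 [-0.    -0.28   0.96   0.032]
 [ 0.     0.     0.     1.   ]] [375.65196603   0.         317.73780376]
grill [305.2, 357.8] 0.96 [0.6172 0.2033]
notch0 [372.0, 360.8] 0.98 [0.6012 0.2857]
notch0 [328.9, 378.7] 0.81 [0.611  0.2344]
notch0 [284.3, 393.2] 0.65 [0.6164 0.1811]
notch0 [235.7, 411.6] 0.64 [0.6257 0.1203]
pen_rest [330.5, 133.4] 0.78 [0.3584 0.3041]
pen_rest [200.3, 211.5] 0.7 [0.4024 0.14  ]
pen_rest [329.3, 376.0] 0.41 [0.6515 0.2262]
cup_0 [568.8, 282.7] 0.56 [0.6002 0.5367]
```

View pics/w1.png

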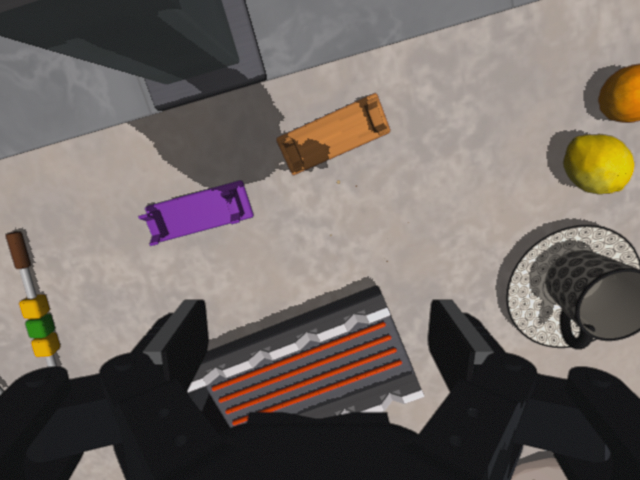

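The wrist view confirms the choice: the wood-grained rest at (334,133), with the purple look-alike at (197,213). Now the skewers and pen.

arm_command:
  deltas:
    - [[-1.6, -4.0, -0.2], [0, 0, 0], 8.5]
    - [[-1.6, -4.0, -0.2], [0, 0, 0], 8.5]
    - [[-1.6, -4.0, -0.2], [0, 0, 0], 8.5]
    - [[-1.6, -4.0, -0.2], [0, 0, 0], 8.5]
    - [[-1.6, -4.0, -0.2], [0, 0, 0], 8.5]
    - [[-1.6, -4.0, -0.2], [0, 0, 0], 8.5]
    - [[-1.6, -4.0, -0.2], [0, 0, 0], 8.5]
    - [[-1.6, -4.0, -0.2], [0, 0, 0], 8.5]
    - [[-1.6, -4.0, -0.2], [0, 0, 0], 8.5]
    - [[-1.6, -4.0, -0.2], [0, 0, 0], 8.5]
    - [[-1.6, -4.0, -0.2], [0, 0, 0], 8.5]
    - [[0, 0, 0], [0, 0, 0], 8.5]
    - [[0, 0, 0], [0, 0, 0], 8.5]

```text
clock: 4.3
position: [0.4741, -0.1973, 0.4714]
tool_rot: [-3.141, -0.001, 2.878]
force: [0.3, 1.3, -0.7]
grip_width: 0.0847
finger_force: 0.0
```

Run:
```python
from h import *
f=grab("wrist");save(f,"w2.png")
s=bot.observe();print(s["position"],s["tool_rot"])
t=grab("top")
for n,z in [("skewer0",.011),("skewer0_handle",.011),("pen",.0),("salt_shaker",0),("yoghurt",0)]: marks(f,n,z); 
for n,z in [("grill",0),("notch0",.0604),("button_mouth",.045),("skewer0",.011),("skewer0_handle",.011),("pen",0),("pen_rest",0)]: marks(t,n,z)
save(t,"t2.png",(220,180,540,400),2)
```

```text
[ 0.47421904 -0.19637955  0.47146795] [ 3.14136999e+00 -5.17727743e-04  2.87913439e+00]
skewer0 [408.8, 176.2] 0.74 [ 0.4818 -0.0923]
skewer0 [240.7, 232.1] 0.72 [ 0.4946 -0.2968]
skewer0 [318.1, 203.8] 0.68 [ 0.4857 -0.1997]
skewer0_handle [368.1, 397.7] 0.41 [ 0.7608 -0.2037]
pen [340.7, 318.3] 0.87 [ 0.6411 -0.2112]
salt_shaker [250.0, 377.5] 0.86 [ 0.6959 -0.3526]
yoghurt [367.2, 399.7] 0.63 [ 0.7728 -0.2063]
grill [225.7, 204.4] 0.5 [0.599  0.5301]
notch0 [226.4, 206.0] 0.39 [0.5606 0.4989]
skewer0 [389.1, 292.0] 0.57 [ 0.4838 -0.099 ]
skewer0 [451.7, 310.9] 0.54 [ 0.4935 -0.2987]
skewer0 [420.2, 305.0] 0.52 [ 0.4769 -0.2026]
skewer0 [438.6, 265.0] 0.26 [ 0.6337 -0.2175]
pen [439.2, 263.4] 0.64 [ 0.6464 -0.2178]
pen_rest [139.0, 231.5] 0.7 [0.394 0.751]
pen_rest [258.1, 281.2] 0.57 [0.3719 0.3022]
```

View pics/w2.png

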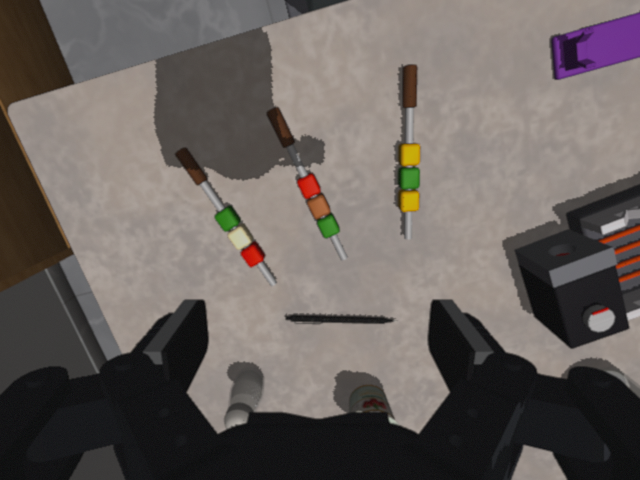

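View pics/t2.png

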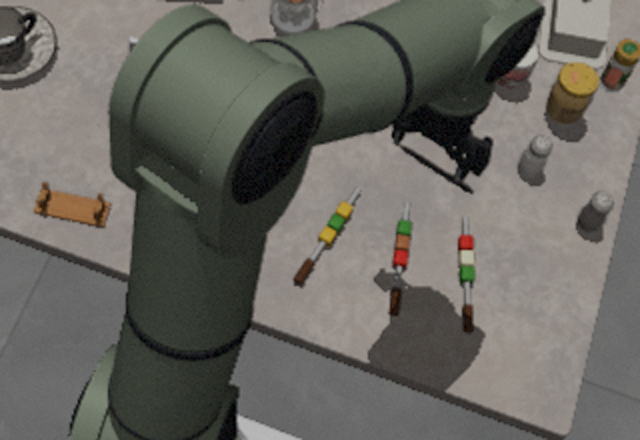

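Three skewers: yellow centre (410,178), red-brown (318,205), red-white-green (240,237). All handles face the robot. The pen is at (340,319).

```bash
cat >> h.py <<'E'
def delta(p,yaw):
    "grasp point target p, tool yaw -> shift (cm, tool axes now), tilt fix and turn"
    s=bot.observe();R=Ro.from_euler('xyz',s["tool_rot"]);Rt=Ro.from_euler('xyz',[np.pi,0,yaw])
    tcp=np.array(p)+[0,0,bot.grip_point_offset]
    d=R.inv().apply(tcp-s["position"])*100
    print("shift",d.round(2),"turn",(R.inv()*Rt).as_rotvec().round(3))
E
python3 - <<'E'
from h import *
f=grab("wrist");print(bot.observe()["qpos"].round(2))
for h,t,m in [((410,86),(407,238),(409,178)),((281,127),(345,258),(318,205)),((191,166),(275,283),(240,237))]:
    a,b,c=[px2w(f,q,.010) for q in(h,t,m)];d=b-a
    print(a.round(3),b.round(3),"len",np.linalg.norm(d).round(3),"ang",np.arctan2(d[1],d[0]).round(3),"org",(a+d*.096/np.linalg.norm(d)).round(4)[:2],c.round(4)[:2])
a,b=px2w(f,(286,317),.005),px2w(f,(393,320),.005);print("pen",a.round(3),b.round(3),(a+b)/2,np.linalg.norm(a-b))
delta([.485,-.095,.10],np.pi-.3)
E
```

```text
[-0.03  0.29  0.39  1.82 -0.12  1.06  1.71]
[ 0.389 -0.072  0.01 ] [ 0.554 -0.108  0.01 ] len 0.169 ang -0.215 org [ 0.4824 -0.0923] [ 0.4842 -0.0918]
[ 0.393 -0.217  0.01 ] [ 0.559 -0.185  0.01 ] len 0.169 ang 0.187 org [ 0.4874 -0.1987] [ 0.4875 -0.1998]
[ 0.407 -0.327  0.01 ] [ 0.568 -0.276  0.01 ] len 0.169 ang 0.302 org [ 0.4989 -0.298 ] [ 0.5008 -0.2995]
pen [ 0.619 -0.278  0.005] [ 0.659 -0.146  0.005] [ 0.63877053 -0.21171471  0.005     ] 0.13762317349835307
shift [ 1.6  10.13 21.7 ] turn [-0.     0.     0.037]
```

arm_command:
  deltas:
    - [[0.31, 1.73, 3.6], [0, 0, -0.008], 6]
    - [[0.31, 1.73, 3.6], [0, 0, -0.008], 6]
    - [[0.31, 1.73, 3.6], [0, 0, -0.008], 6]
    - [[0.31, 1.73, 3.6], [0, 0, -0.008], 6]
    - [[0.31, 1.73, 3.6], [0, 0, -0.008], 6]
    - [[0.31, 1.73, 3.6], [0, 0, -0.008], 6]
    - [[0, 0, 2.0], [0, 0, 0], 6]
    - [[0, 0, 2.0], [0, 0, 0], 6]
    - [[0, 0, 1.9], [0, 0, 0], 6]
    - [[0, 0, 1.9], [0, 0, 0], 6]
    - [[0, 0, 0], [0, 0, 0], 6]
    - [[0, 0, 0], [0, 0, 0], 6]
  newtons: 40

```text
clock: 6.25
position: [0.481, -0.0919, 0.1779]
tool_rot: [-3.141, -0.0, 2.926]
force: [-0.1, -0.1, -0.6]
grip_width: 0.06
finger_force: 0.0
```

Run:
```python
from h import *
f=grab("wrist");save(f,"w3.png");print(bot.observe()["qpos"].round(2))
delta([.483,-.092,.022],np.pi-.215)
marks(f,"skewer0",.011)
```

```text
[-0.06  0.71  0.16  2.1  -0.31  0.36  1.72]
shift [-0.18  0.03  0.17] turn [-0.     0.001 -0.   ]
skewer0 [317.7, 318.7] 0.63 [ 0.4818 -0.0918]
skewer0 [73.1, 378.4] 0.57 [ 0.4871 -0.1978]
```

View pics/w3.png

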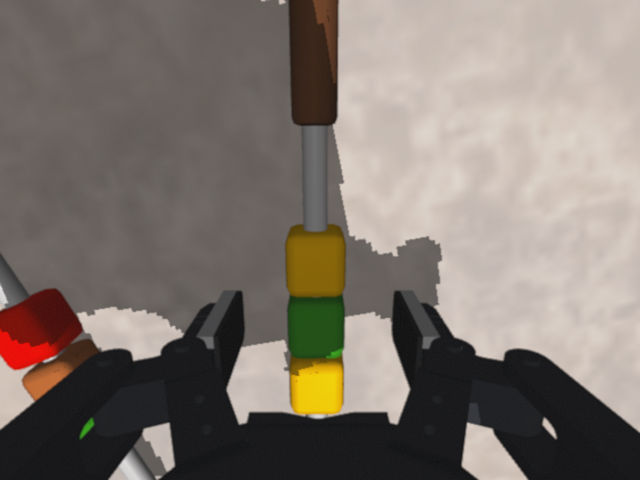

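The view shows the yellow-green skewer centred between the pads at (315,325). Closing and lifting.

arm_command:
  deltas:
    - [[-0.1, 0, 0.1], [0, 0, 0], 1.5]
    - [[0, 0, 0], [0, 0, 0], 1.5]
    - [[0, 0, 0], [0, 0, 0], 1.5]
    - [[0, 0, 0], [0, 0, 0], 1.5]
    - [[0, 0, 0], [0, 0, 0], 1.5]
    - [[0, 0, 0], [0, 0, 0], 1.5]
    - [[0, 0, 0], [0, 0, 0], 1.5]
    - [[0, 0, -2], [0, 0, 0], 1.5]
    - [[0, 0, -4], [0, 0, 0], 1.5]
    - [[0, 0, -4], [0, 0, 0], 1.5]
    - [[0, 0, -4], [0, 0, 0], 1.5]
  newtons: 50

```text
clock: 7.45
position: [0.4816, -0.0919, 0.3183]
tool_rot: [-3.142, -0.0, 2.927]
force: [0.8, 0.4, -0.3]
grip_width: 0.0208
finger_force: 49.5
```

arm_command:
  deltas:
    - [[-0.4, 4.2, 0], [0, 0, 0], 1.5]
    - [[-0.4, 4.2, 0], [0, 0, 0], 1.5]
    - [[-0.4, 4.2, 0], [0, 0, 0], 1.5]
    - [[-0.4, 4.2, 0], [0, 0, 0], 1.5]
    - [[-0.4, 4.2, 0], [0, 0, 0], 1.5]
    - [[-0.4, 4.2, 0], [0, 0, 0], 1.5]
    - [[-0.4, 4.2, 0], [0, 0, 0], 1.5]
    - [[-0.4, 4.2, 0], [0, 0, 0], 1.5]
    - [[-0.4, 4.2, 0], [0, 0, 0], 1.5]
    - [[0, 0, 0], [0, 0, -0.12], 1.5]
    - [[0, 0, 0], [0, 0, -0.12], 1.5]
    - [[0, 0, 0], [0, 0, -0.12], 1.5]
    - [[0, 0, 0], [0, 0, 0], 1.5]
    - [[0, 0, 0], [0, 0, 0], 1.5]

```text
clock: 8.85
position: [0.5977, 0.2695, 0.3168]
tool_rot: [3.141, -0.0, -3.0]
force: [-0.3, 1.1, -1.0]
grip_width: 0.0211
finger_force: 49.6
```

Run:
```python
from h import *
f=grab("wrist");save(f,"w4.png")
t=grab("top")
for n,z in [("notch0",.0604),("grill",0),("button_mouth",.045)]: marks(f,n,z)
for n,z in [("notch0",.0604),("grill",0),("button_mouth",.045)]: marks(t,n,z)
delta([.601,.2885,.069],np.pi+.147)
```

```text
notch0 [254.9, 257.6] 0.8 [0.6097 0.2318]
notch0 [341.7, 260.9] 0.78 [0.6042 0.2864]
notch0 [169.3, 259.8] 0.77 [0.6188 0.1784]
notch0 [80.0, 257.9] 0.62 [0.6255 0.1226]
grill [234.0, 239.0] 0.67 [0.619  0.2065]
notch0 [304.2, 218.5] 0.9 [0.61 0.24]
notch0 [289.9, 212.7] 0.75 [0.6137 0.2926]
notch0 [335.9, 222.3] 0.74 [0.6345 0.1382]
notch0 [322.5, 223.5] 0.69 [0.6141 0.1772]
grill [422.4, 302.7] 0.71 [ 0.4923 -0.2068]
grill [511.2, 290.4] 0.59 [ 0.6364 -0.4564]
grill [313.1, 229.7] 0.58 [0.6149 0.2115]
button_mouth [358.3, 238.6] 0.82 [0.612  0.0516]
shift [-0.6   1.81  9.3 ] turn [-0.    -0.    -0.002]
```

View pics/w4.png

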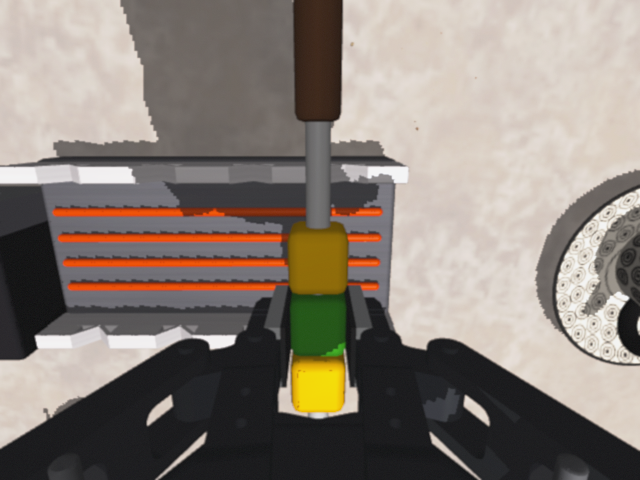

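The view shows the skewer aligned with the grill; notch 84 is near (340,175).

arm_command:
  deltas:
    - [[-0.35, 0.9, 0], [0, 0, 0], 1.5]
    - [[-0.35, 0.9, 0], [0, 0, 0], 1.5]
    - [[0, 0, 2.5], [0, 0, 0], 1.5]
    - [[0, 0, 2.5], [0, 0, 0], 1.5]
    - [[0, 0, 2], [0, 0, 0], 1.5]
    - [[0, 0, 0], [0, 0, 0], 1.5]
    - [[0, 0, 0], [0, 0, 0], 1.5]

```text
clock: 9.95
position: [0.6022, 0.2891, 0.247]
tool_rot: [3.142, -0.0, -2.996]
force: [-0.5, -0.2, 0.5]
grip_width: 0.0209
finger_force: 49.6
```

Run:
```python
from h import *
f=grab("wrist");save(f,"w5.png");print(bot.observe()["qpos"].round(2))
marks(f,"notch0",.0604);marks(f,"skewer0",.078)
delta([.602,.288,.071],np.pi+.1416)
```

```text
[-0.65  0.78  0.18  1.6  -0.18  0.78  1.33]
notch0 [190.0, 295.5] 0.97 [0.6106 0.2332]
notch0 [66.2, 294.9] 0.66 [0.6183 0.1784]
skewer0 [317.5, 316.8] 0.85 [0.6034 0.2899]
skewer0 [191.4, 295.8] 0.71 [0.6015 0.239 ]
shift [ 0.06 -0.08  2.23] turn [0.001 0.002 0.004]
```

View pics/w5.png

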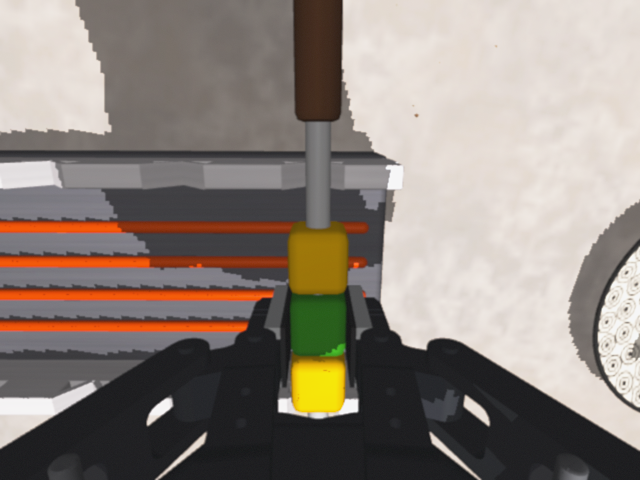

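The rod is centred over its notch (290–345, row 175). Lowering and releasing.

arm_command:
  deltas:
    - [[0, 0, 1], [0, 0, 0], 1.5]
    - [[0, 0, 0.8], [0, 0, 0], 1.5]
    - [[0, 0, 0.4], [0, 0, 0], 1.5]
    - [[0, 0, 0], [0, 0, 0], 1.5]
    - [[0, 0, 0], [0, 0, 0], 3.0]
    - [[0, 0, 0], [0, 0, 0], 4.0]
    - [[0, 0, 0], [0, 0, 0], 4.0]
    - [[0, 0, 0], [0, 0, 0], 4.0]
    - [[0, 0, -2], [0, 0, 0], 4.0]
    - [[0, 0, -4], [0, 0, 0], 4.0]
    - [[0, 0, -4.5], [0, 0, 0], 4.0]
    - [[0, 0, -4.5], [0, 0, 0], 4.0]
    - [[0, 0, 0], [0, 0, 0], 6.0]

```text
clock: 11.4
position: [0.6032, 0.2887, 0.3809]
tool_rot: [3.138, 0.008, -2.997]
force: [1.1, -0.0, -0.7]
grip_width: 0.0531
finger_force: 0.0
```

Run:
```python
from h import *
f=grab("wrist")
marks(f,"skewer0",.0604);marks(f,"skewer0_handle",.0604);marks(f,"notch0",.0604)
t=grab("top")
marks(t,"skewer0",.011)
delta([.4875,-.199,.10],np.pi+.187)
```

```text
skewer0 [313.9, 220.4] 0.95 [0.6039 0.2874]
skewer0 [100.2, 220.2] 0.23 [0.628 0.121]
notch0 [245.2, 215.8] 0.87 [0.608  0.2335]
notch0 [98.3, 220.5] 0.76 [0.6285 0.1196]
notch0 [174.5, 215.7] 0.76 [0.6159 0.1787]
skewer0 [453.5, 311.2] 0.77 [ 0.4946 -0.3041]
skewer0 [324.3, 220.4] 0.67 [0.6567 0.1875]
skewer0 [415.7, 291.5] 0.59 [ 0.5161 -0.1762]
shift [ 18.35 -46.57  11.94] turn [-0.001 -0.002 -0.042]
```

Seated. Skewer B seems to have moved, so I'll look again from above it.

arm_command:
  deltas:
    - [[1.6, -4.1, -0.3], [0, 0, 0], 6]
    - [[1.6, -4.1, -0.3], [0, 0, 0], 6]
    - [[1.6, -4.1, -0.3], [0, 0, 0], 6]
    - [[1.6, -4.1, -0.3], [0, 0, 0], 6]
    - [[1.6, -4.1, -0.3], [0, 0, 0], 6]
    - [[1.6, -4.1, -0.3], [0, 0, 0], 6]
    - [[1.6, -4.1, -0.3], [0, 0, 0], 6]
    - [[1.6, -4.1, -0.3], [0, 0, 0], 6]
    - [[1.6, -4.1, -0.3], [0, 0, 0], 6]
    - [[1.6, -4.1, -0.3], [0, 0, 0], 6]
    - [[1.6, -4.1, -0.3], [0, 0, 0], 6]
    - [[0, 0, 0], [0, 0, 0], 6]
    - [[0, 0, 0], [0, 0, 0], 6]

```text
clock: 13.0
position: [0.4929, -0.184, 0.4071]
tool_rot: [3.141, -0.001, -2.999]
force: [-0.3, 1.0, -0.6]
grip_width: 0.0601
finger_force: 0.0
```

Run:
```python
from h import *
f=grab("wrist");save(f,"w6.png");print(bot.observe()["qpos"].round(2),bot.observe()["position"])
marks(f,"skewer0",.011);marks(f,"skewer0_handle",.011)
```

```text
[ 0.    0.38  0.31  1.87 -0.14  0.92  2.1 ] [ 0.49323611 -0.1828842   0.40709272]
skewer0 [198.7, 191.4] 0.84 [ 0.4964 -0.2998]
skewer0 [326.7, 221.4] 0.76 [ 0.5083 -0.172 ]
```

View pics/w6.png

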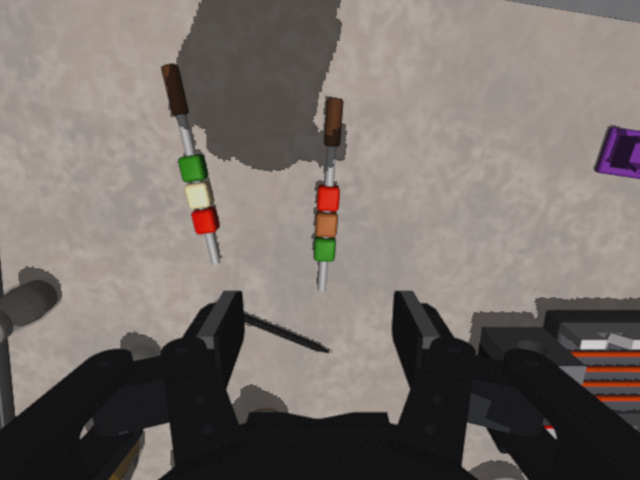

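Skewer B was knocked: its handle is now at (333,122) and its tip at (322,290). C is unchanged, handle (175,92) and tip (216,263).

Run:
```python
from h import *
f=grab("wrist")
for h,t,m in [((333,122),(322,290),(327,224)),((175,92),(216,263),(198,194))]:
    a,b,c=[px2w(f,q,.010) for q in(h,t,m)];d=b-a;n=np.linalg.norm(d)
    o=a+d*.096/n
    print("len",n.round(3),"ang",np.arctan2(d[1],d[0]).round(3),"org",o.round(4)[:2],c.round(4)[:2])
    delta([(o[0]+c[0])/2,(o[1]+c[1])/2,.0225],np.pi+np.arctan2(d[1],d[0]))
```

```text
len 0.17 ang 0.09 org [ 0.5103 -0.17  ] [ 0.5119 -0.1691]
shift [-1.93  0.97 23.01] turn [ 0.    -0.001  0.057]
len 0.167 ang 0.296 org [ 0.5018 -0.2968] [ 0.5005 -0.2986]
shift [  0.92 -11.56  23.01] turn [ 0.    -0.001 -0.149]
```

arm_command:
  deltas:
    - [[-0.3, 0.15, 2.5], [0, 0, 0.01], 6]
    - [[-0.3, 0.15, 3], [0, 0, 0.01], 6]
    - [[-0.3, 0.15, 3.5], [0, 0, 0.01], 6]
    - [[-0.3, 0.15, 3.5], [0, 0, 0.01], 6]
    - [[-0.3, 0.15, 3.5], [0, 0, 0.01], 6]
    - [[-0.35, 0.2, 3], [0, 0, 0.01], 6]
    - [[0, 0, 2.5], [0, 0, 0], 6]
    - [[0, 0, 1.5], [0, 0, 0], 6]
    - [[0, 0, 0], [0, 0, 0], 6]
    - [[0, 0, 0], [0, 0, 0], 1.5]
    - [[0, 0, 0], [0, 0, 0], 1.5]
    - [[0, 0, 0], [0, 0, 0], 1.5]
    - [[0, 0, 0], [0, 0, 0], 1.5]
    - [[0, 0, 0], [0, 0, 0], 1.5]
    - [[0, 0, 0], [0, 0, 0], 1.5]
    - [[0, 0, 0], [0, 0, 0], 1.5]
    - [[0, 0, -2], [0, 0, 0], 1.5]
    - [[0, 0, -4], [0, 0, 0], 1.5]
    - [[0, 0, -4.5], [0, 0, 0], 1.5]
    - [[0, 0, -4.5], [0, 0, 0], 1.5]

```text
clock: 15.2
position: [0.51, -0.1716, 0.3301]
tool_rot: [-3.142, 0.001, -3.057]
force: [0.9, -0.9, -1.0]
grip_width: 0.0208
finger_force: 49.5
```

Run:
```python
from h import *
f=grab("wrist");marks(f,"skewer0",.15);p=bot.observe();print(p["position"],p["grip_width"])
delta([.610,.2325,.16],np.pi+.1416)
```

```text
skewer0 [320.9, 311.0] 0.88 [ 0.5143 -0.1692]
skewer0 [154.9, 191.9] 0.69 [ 0.4681 -0.2392]
[ 0.51131924 -0.17220516  0.33367649] 0.020806783273781607
shift [-13.24  39.49   1.92] turn [-0.002  0.009 -0.057]
```

arm_command:
  deltas:
    - [[-1.32, 3.95, 0], [0, 0, 0], 1.5]
    - [[-1.32, 3.95, 0], [0, 0, 0], 1.5]
    - [[-1.32, 3.95, 0], [0, 0, 0], 1.5]
    - [[-1.32, 3.95, 0], [0, 0, 0], 1.5]
    - [[-1.32, 3.95, 0], [0, 0, 0], 1.5]
    - [[-1.32, 3.95, 0], [0, 0, 0], 1.5]
    - [[-1.32, 3.95, 0], [0, 0, 0], 1.5]
    - [[-1.32, 3.95, 0], [0, 0, 0], 1.5]
    - [[-1.32, 3.95, 0], [0, 0, 0], 1.5]
    - [[-1.32, 3.95, 0], [0, 0, 0], 1.5]
    - [[0, 0, 0], [0, 0, -0.055], 1.5]
    - [[0, 0, 2], [0, 0, 0], 1.5]
    - [[0, 0, 3], [0, 0, 0], 1.5]
    - [[0, 0, 2.5], [0, 0, 0], 1.5]
    - [[0, 0, 1], [0, 0, 0], 1.5]
    - [[0, 0, 0], [0, 0, 0], 1.5]
    - [[0, 0, 0], [0, 0, 0], 1.5]

```text
clock: 17.0
position: [0.6087, 0.2332, 0.2439]
tool_rot: [3.141, 0.001, -3.002]
force: [0.6, -0.0, -0.3]
grip_width: 0.0211
finger_force: 49.5
```

Run:
```python
from h import *
f=grab("wrist");save(f,"w7.png",(0,100,640,480));p=bot.observe();print(p["position"],p["grip_width"])
marks(f,"skewer0",.08);marks(f,"notch0",.0604)
delta([.610,.2325,.071],np.pi+.1416)
```

```text
[0.60875881 0.2332867  0.24416677] 0.020756928346548822
skewer0 [316.0, 309.7] 0.92 [0.6044 0.2327]
skewer0 [442.6, 303.8] 0.76 [0.5951 0.2805]
notch0 [61.7, 302.3] 0.75 [0.6265 0.1224]
notch0 [189.5, 300.0] 0.73 [0.6175 0.1782]
shift [-0.12 -0.1   1.84] turn [ 0.001  0.002 -0.002]
```

View pics/w7.png

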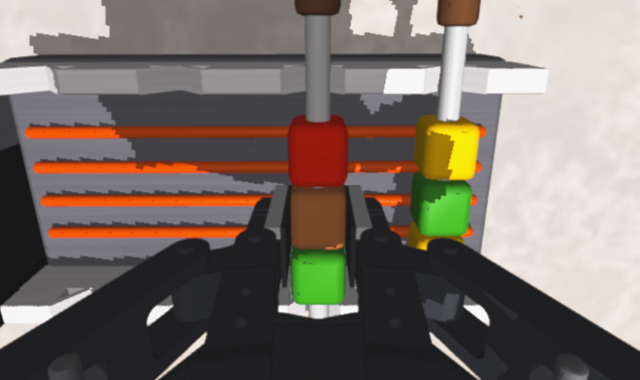

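Rod over its notch (317,75 in the crop); the first skewer is seated alongside. Lowering and releasing.

arm_command:
  deltas:
    - [[-0.1, -0.1, 0.8], [0, 0, 0], 1.5]
    - [[0, 0, 0.7], [0, 0, 0], 1.5]
    - [[0, 0, 0.3], [0, 0, 0], 1.5]
    - [[0, 0, 0], [0, 0, 0], 1.5]
    - [[0, 0, 0], [0, 0, 0], 3.0]
    - [[0, 0, 0], [0, 0, 0], 4.0]
    - [[0, 0, 0], [0, 0, 0], 4.0]
    - [[0, 0, 0], [0, 0, 0], 4.0]
    - [[0, 0, -2], [0, 0, 0], 4.0]
    - [[0, 0, -4], [0, 0, 0], 4.0]
    - [[0, 0, -4.5], [0, 0, 0], 4.0]
    - [[0, 0, -4.5], [0, 0, 0], 4.0]
    - [[0, 0, 0], [0, 0, 0], 6.0]

```text
clock: 18.45
position: [0.6106, 0.2324, 0.3806]
tool_rot: [3.139, 0.008, -3.002]
force: [-0.7, -0.3, 0.1]
grip_width: 0.053
finger_force: 0.0
```

Run:
```python
from h import *
f=grab("wrist")
marks(f,"skewer0",.0604);marks(f,"skewer0_handle",.0604);marks(f,"button_mouth",.045)
t=grab("top");marks(t,"skewer0",.011);marks(t,"pen",0)
delta([.501,-.298,.10],np.pi+.296)
```

```text
skewer0 [315.4, 217.2] 0.9 [0.6085 0.2317]
skewer0 [385.7, 221.2] 0.64 [0.604 0.287]
button_mouth [88.2, 169.6] 0.78 [0.5989 0.0475]
skewer0 [453.6, 310.4] 0.88 [ 0.4973 -0.3037]
skewer0 [305.2, 219.9] 0.47 [0.6348 0.2481]
pen [437.8, 262.0] 0.67 [ 0.6498 -0.2122]
shift [ 18.11 -51.    11.95] turn [-0.001 -0.002 -0.156]
```

arm_command:
  deltas:
    - [[1.5, -4.25, 0.2], [0, 0, 0], 6]
    - [[1.5, -4.25, 0.2], [0, 0, 0], 6]
    - [[1.5, -4.25, 0.2], [0, 0, 0], 6]
    - [[1.5, -4.25, 0.2], [0, 0, 0], 6]
    - [[1.5, -4.25, 0.2], [0, 0, 0], 6]
    - [[1.5, -4.25, 0.2], [0, 0, 0], 6]
    - [[1.5, -4.25, 0.2], [0, 0, 0], 6]
    - [[1.5, -4.25, 0.2], [0, 0, 0], 6]
    - [[1.5, -4.25, 0.2], [0, 0, 0], 6]
    - [[1.5, -4.25, 0.2], [0, 0, 0], 6]
    - [[1.5, -4.25, 0.2], [0, 0, 0], 6]
    - [[1.5, -4.25, 0.2], [0, 0, 0], 6]
    - [[0, 0, 0], [0, 0, 0], 6]
    - [[0, 0, 0], [0, 0, 0], 6]

```text
clock: 20.2
position: [0.5019, -0.2988, 0.3499]
tool_rot: [3.141, -0.001, -3.004]
force: [0.2, 0.5, -0.1]
grip_width: 0.0598
finger_force: 0.0
```

Run:
```python
from h import *
f=grab("wrist");print(bot.observe()["qpos"].round(2));marks(f,"skewer0",.011)
im=f["frame"]
delta([.501,-.298,.0225],np.pi+.296)
delta([.501,-.298,.0225],.296)
```

```text
[ 0.21  0.54  0.33  1.78 -0.22  0.86  2.34]
skewer0 [316.1, 214.1] 0.73 [ 0.4987 -0.2998]
shift [ 0.18 -0.09 17.3 ] turn [ 0.001 -0.    -0.155]
shift [ 0.18 -0.09 17.3 ] turn [-1.000e-03 -1.000e-03  2.987e+00]
```

arm_command:
  deltas:
    - [[0.1, -0.1, 2.5], [0, 0, -0.03], 6]
    - [[0, 0, 3], [0, 0, -0.03], 6]
    - [[0, 0, 3.5], [0, 0, 0], 6]
    - [[0, 0, 3.5], [0, 0, 0], 6]
    - [[0, 0, 2.8], [0, 0, 0], 6]
    - [[0, 0, 1.5], [0, 0, 0], 6]
    - [[0, 0, 0.5], [0, 0, 0], 6]
    - [[0, 0, 0], [0, 0, 0], 6]
    - [[0, 0, 0], [0, 0, 0], 4]
    - [[0, 0, 0], [0, 0, 0], 1.5]
    - [[0, 0, 0], [0, 0, 0], 1.5]
    - [[0, 0, 0], [0, 0, 0], 1.5]
    - [[0, 0, 0], [0, 0, 0], 1.5]
    - [[0, 0, 0], [0, 0, 0], 1.5]
    - [[0, 0, 0], [0, 0, 0], 1.5]
    - [[0, 0, -1], [0, 0, 0], 1.5]
    - [[0, 0, -3], [0, 0, 0], 1.5]
    - [[0, 0, -4.5], [0, 0, 0], 1.5]
    - [[0, 0, -4.5], [0, 0, 0], 1.5]

```text
clock: 22.2
position: [0.5012, -0.2988, 0.3098]
tool_rot: [3.141, -0.0, -2.942]
force: [0.4, 1.0, -0.6]
grip_width: 0.0208
finger_force: 47.6
```

Run:
```python
from h import *
f=grab("wrist");save(f,"w8.png",(200,0,440,480));p=bot.observe();print(p["position"],p["grip_width"],p["qpos"].round(2))
marks(f,"skewer0",.14)
delta([.618,.177,.152],np.pi+.1416)
```

```text
[ 0.50238645 -0.30001354  0.31691752] 0.02108472501728928 [ 0.24  0.58  0.28  1.8  -0.22  0.78  2.4 ]
skewer0 [317.8, 304.9] 0.79 [ 0.4975 -0.2988]
shift [-20.78  44.45   0.65] turn [-0.005  0.007  0.058]
```

View pics/w8.png

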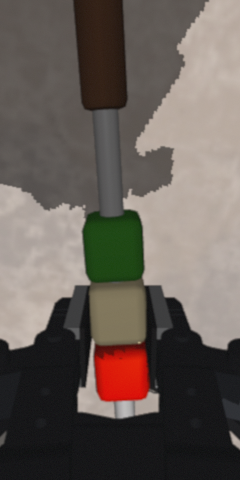

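The held skewer leans slightly in the grip: handle (301,52), red block (321,372). Measuring how much.

Run:
```python
from h import *
f=grab("wrist")
p=bot.observe()
for a,b in [((301,50),(321,373)),((301,50),(313,245)),((313,245),(321,373))]:
    a,b=[px2w(f,q,p["position"][2]-.155-.0115) for q in(a,b)];d=b-a;print(a.round(3),b.round(3),np.arctan2(d[1],d[0]).round(3))
print(p["tool_rot"][2]+np.pi,np.linalg.norm(d))
```

```text
[ 0.41  -0.324  0.145] [ 0.531 -0.293  0.145] 0.256
[ 0.41  -0.324  0.145] [ 0.475 -0.307  0.145] 0.255
[ 0.475 -0.307  0.145] [ 0.531 -0.293  0.145] 0.256
0.2001046207597028 0.0571105348324591
```

arm_command:
  deltas:
    - [[-1.89, 4.04, 0], [0, 0, 0], 1.5]
    - [[-1.89, 4.04, 0], [0, 0, 0], 1.5]
    - [[-1.89, 4.04, 0], [0, 0, 0], 1.5]
    - [[-1.89, 4.04, 0], [0, 0, 0], 1.5]
    - [[-1.89, 4.04, 0], [0, 0, 0], 1.5]
    - [[-1.89, 4.04, 0], [0, 0, 0], 1.5]
    - [[-1.89, 4.04, 0], [0, 0, 0], 1.5]
    - [[-1.89, 4.04, 0], [0, 0, 0], 1.5]
    - [[-1.89, 4.04, 0], [0, 0, 0], 1.5]
    - [[-1.89, 4.04, 0], [0, 0, 0], 1.5]
    - [[-1.89, 4.04, 0], [0, 0, 0], 1.5]
    - [[0, 0, 0], [0, 0, 0.114], 1.5]
    - [[0, 0, 2], [0, 0, 0], 1.5]
    - [[0, 0, 3], [0, 0, 0], 1.5]
    - [[0, 0, 1.5], [0, 0, 0], 1.5]
    - [[0, 0, 0], [0, 0, 0], 1.5]
    - [[0, 0, 0], [0, 0, 0], 1.5]

```text
clock: 24.05
position: [0.6172, 0.1778, 0.2432]
tool_rot: [-3.141, -0.0, -3.056]
force: [0.6, 0.1, -0.4]
grip_width: 0.0212
finger_force: 47.6
```

Run:
```python
from h import *
f=grab("wrist");save(f,"w9.png",(0,100,640,480));p=bot.observe();print(p["position"],p["grip_width"])
marks(f,"skewer0",.08);marks(f,"notch0",.0604)
delta([.618,.177,.071],np.pi+.086)
```

```text
[0.61737949 0.17784871 0.24373598] 0.021273166543412488
skewer0 [316.9, 303.6] 0.85 [0.6097 0.1774]
skewer0 [442.2, 289.5] 0.85 [0.5998 0.224 ]
skewer0 [570.1, 289.6] 0.73 [0.5957 0.2721]
notch0 [188.3, 310.4] 0.92 [0.6275 0.1218]
shift [-0.05 -0.1   1.82] turn [ 0.     0.002 -0.   ]
```

View pics/w9.png

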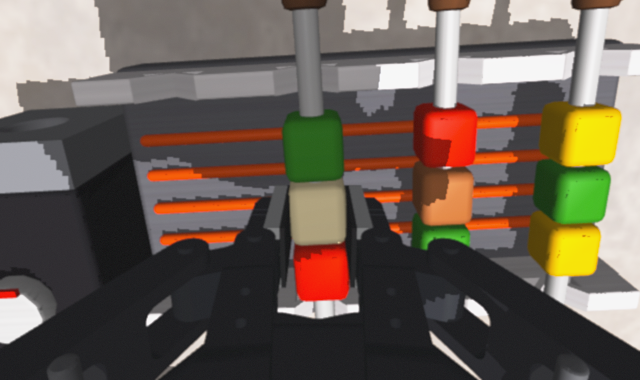

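The rod is in line with its notch (305,80 in the crop). Lowering.

arm_command:
  deltas:
    - [[0, -0.1, 0.8], [0, 0, 0], 1.5]
    - [[0, 0, 0.7], [0, 0, 0], 1.5]
    - [[0, 0, 0.3], [0, 0, 0], 1.5]
    - [[0, 0, 0], [0, 0, 0], 1.5]
    - [[0, 0, 0], [0, 0, 0], 3.0]
    - [[0, 0, 0], [0, 0, 0], 4.0]
    - [[0, 0, 0], [0, 0, 0], 4.0]
    - [[0, 0, 0], [0, 0, 0], 4.0]
    - [[0, 0, -2], [0, 0, 0], 4.0]
    - [[0, 0, -4], [0, 0, 0], 4.0]
    - [[0, 0, -4.5], [0, 0, 0], 4.0]
    - [[0, 0, -4.5], [0, 0, 0], 4.0]
    - [[0, 0, -2], [0, 0, 0], 6.0]
    - [[0, 0, 0], [0, 0, 0], 6.0]

```text
clock: 25.6
position: [0.6176, 0.177, 0.3979]
tool_rot: [3.14, 0.005, -3.055]
force: [0.9, 0.3, 0.1]
grip_width: 0.0601
finger_force: 0.0
```

Run:
```python
from h import *
f=grab("wrist");save(f,"w10.png");print(bot.observe()["qpos"].round(2))
marks(f,"skewer0",.0604);marks(f,"skewer0_handle",.0604);marks(f,"button_mouth",.045)
t=grab("top");marks(t,"pen",0);marks(t,"button_mouth",.045)
delta([.639,-.212,.15],1.28)
```

```text
[-0.6   0.58  0.36  1.58 -0.23  1.02  1.48]
skewer0 [313.9, 210.6] 0.95 [0.6131 0.1745]
skewer0 [451.6, 210.1] 0.81 [0.6028 0.2881]
skewer0 [384.9, 208.8] 0.62 [0.6065 0.2329]
skewer0_handle [307.6, 84.2] 0.42 [0.5164 0.1616]
button_mouth [168.7, 173.4] 0.56 [0.5951 0.0496]
pen [439.1, 264.9] 0.57 [ 0.641 -0.219]
button_mouth [359.9, 239.2] 0.84 [0.6118 0.046 ]
shift [  1.14 -38.94   8.93] turn [-0.002 -0.     1.948]
```

View pics/w10.png

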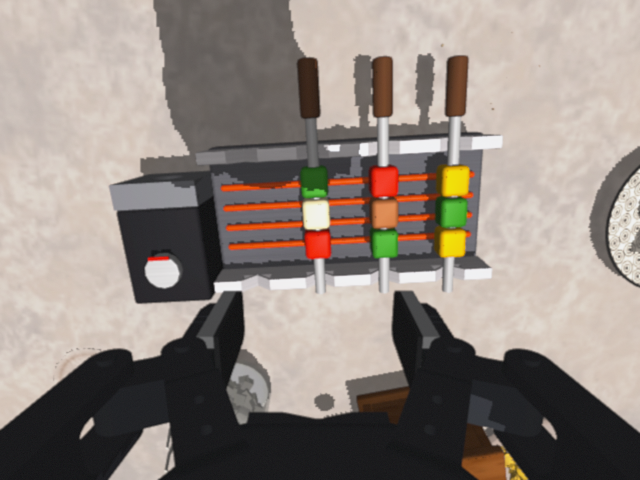

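All three skewers are seated, one per notch at (313,210), (385,210) and (452,210), with the last notch empty. Next, the pen.

arm_command:
  deltas:
    - [[0.14, -4.87, 0.5], [0, 0, 0], 6]
    - [[0.14, -4.87, 0.5], [0, 0, 0], 6]
    - [[0.14, -4.87, 0.5], [0, 0, 0], 6]
    - [[0.14, -4.87, 0.5], [0, 0, 0], 6]
    - [[0.14, -4.87, 0.5], [0, 0, 0], 6]
    - [[0.14, -4.87, 0.5], [0, 0, 0], 6]
    - [[0.14, -4.87, 0.5], [0, 0, 0], 6]
    - [[0.14, -4.87, 0.5], [0, 0, 0], 6]
    - [[0, 0, 0], [0, 0, 0.1], 4]

```text
clock: 26.85
position: [0.6375, -0.2203, 0.3536]
tool_rot: [-3.138, -0.002, 3.119]
force: [-0.6, 0.4, -1.5]
grip_width: 0.0467
finger_force: 0.0
```

arm_command:
  deltas:
    - [[0, 0, 0], [0, 0, 0.14], 4]
    - [[0, 0, 0], [0, 0, 0.14], 4]
    - [[0, 0, 0], [0, 0, 0.14], 4]
    - [[0, 0, 0], [0, 0, 0.14], 4]
    - [[0, 0, 0], [0, 0, 0.14], 4]
    - [[0, 0, 0], [0, 0, 0.14], 4]
    - [[0, 0, 0], [0, 0, 0.14], 4]
    - [[0, 0, 0], [0, 0, 0.14], 4]
    - [[0, 0, 0], [0, 0, 0.14], 4]
    - [[0, 0, 0], [0, 0, 0.14], 4]
    - [[0, 0, 0], [0, 0, 0.14], 4]
    - [[0, 0, 0], [0, 0, 0.14], 4]
    - [[0, 0, 0], [0, 0, 0.14], 4]
    - [[0, 0, 0], [0, 0, 0], 4]
    - [[0, 0, 0], [0, 0, 0], 4]

```text
clock: 28.35
position: [0.6395, -0.212, 0.3542]
tool_rot: [-3.141, 0.001, 1.312]
force: [0.2, -1.0, 0.4]
grip_width: 0.0398
finger_force: 0.0
```

Run:
```python
from h import *
f=grab("wrist");save(f,"w11.png");p=bot.observe();print(p["qpos"].round(2),p["position"],p["tool_rot"])
marks(f,"pen",0)
delta([.639,-.212,.022],1.28)
```

```text
[-0.24  0.82  0.84  1.54 -0.66  1.09  0.5 ] [ 0.63945719 -0.21213031  0.35438511] [-3.14115841e+00  2.17285180e-04  1.31178193e+00]
pen [321.7, 211.7] 0.57 [ 0.6421 -0.2116]
shift [ 1.000e-02 -4.000e-02  1.778e+01] turn [-0.    -0.     0.031]
```

View pics/w11.png

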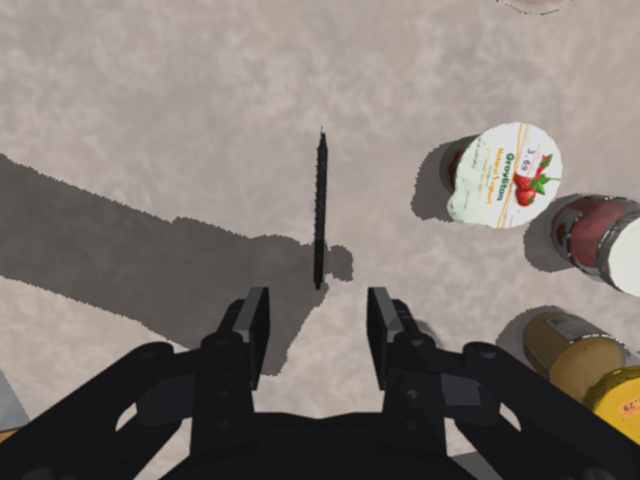

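The pen runs from (322,128) to (319,288), central between the open fingers, with the yoghurt pot clear to the right at (505,175).

Run:
```python
from h import *
f=grab("wrist");a,b=px2w(f,(322,128),.005),px2w(f,(319,289),.005);d=a-b;c=(a+b)/2
print(a,b,c,np.linalg.norm(d),np.arctan2(d[1],d[0]))
delta([c[0],c[1],.0215],np.arctan2(d[1],d[0]))
```

```text
[ 0.6602346 -0.1437015  0.005    ] [ 0.6217641  -0.27987015  0.005     ] [ 0.64099935 -0.21178583  0.005     ] 0.1414986914375079 1.295451436107375
shift [ 0.08  0.14 17.85] turn [ 0.    -0.     0.015]
```

arm_command:
  deltas:
    - [[0.1, 0.14, 3], [0, 0, 0.015], 4]
    - [[0, 0, 3.5], [0, 0, 0], 4]
    - [[0, 0, 4], [0, 0, 0], 4]
    - [[0, 0, 4], [0, 0, 0], 4]
    - [[0, 0, 2], [0, 0, 0], 4]
    - [[0, 0, 1], [0, 0, 0], 4]
    - [[0, 0, 0.5], [0, 0, 0], 4]
    - [[0, 0, 0], [0, 0, 0], 4]
    - [[0, 0, 0], [0, 0, 0], 0.4]
    - [[0, 0, 0], [0, 0, 0], 0.4]
    - [[0, 0, 0], [0, 0, 0], 0.4]
    - [[0, 0, 0], [0, 0, 0], 0.4]
    - [[0, 0, 0], [0, 0, 0], 0.4]
    - [[0, 0, 0], [0, 0, 0], 0.4]
  newtons: 60

```text
clock: 29.9
position: [0.6414, -0.2116, 0.176]
tool_rot: [3.14, -0.0, 1.293]
force: [-1.2, 1.1, 8.6]
grip_width: 0.0072
finger_force: 59.0
```

arm_command:
  deltas:
    - [[0, 0, -1], [0, 0, 0], 0.4]
    - [[0, 0, -3], [0, 0, 0], 0.4]
    - [[0, 0, -4], [0, 0, 0], 0.4]
    - [[0, 0, -4], [0, 0, 0], 0.4]
    - [[0, 0, 0], [0, 0, 0], 0.4]
    - [[0, 0, 0], [0, 0, 0], 0.4]

```text
clock: 30.5
position: [0.6412, -0.2114, 0.2962]
tool_rot: [3.14, -0.001, 1.293]
force: [0.0, 1.3, -0.4]
grip_width: 0.0072
finger_force: 59.0
```

Run:
```python
from h import *
f=grab("wrist");save(f,"w12.png",(160,0,480,480));p=bot.observe();print(p["position"],p["grip_width"],p["qpos"].round(2))
g=np.array([.6146,.2048]);Y=.1416;c,s=np.cos(Y),np.sin(Y)
W=lambda x,y:g+[c*x-s*y,s*x+c*y]
for v in [(-40,-153),(-110,-153),(-150,-153)]: print(v,W(v[0]/1e3,v[1]/1e3).round(4))
w=W(-.16,-.153);delta([w[0],w[1],.13],p["tool_rot"][2])
```

```text
[ 0.64100017 -0.211287    0.29495608] 0.007140539702004422 [-0.22  0.88  0.8   1.57 -0.72  1.    0.52]
(-40, -153) [0.5966 0.0477]
(-110, -153) [0.5273 0.0378]
(-150, -153) [0.4877 0.0322]
shift [ 18.8  -22.33   1.03] turn [ 0. -0. -0.]
```

View pics/w12.png

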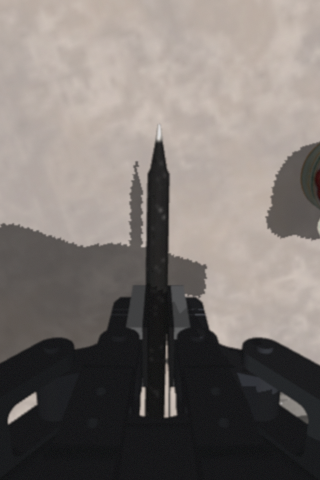

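The pen is held at its middle, straight in the grip, with the nib at (320,128) on the tool +x side.

arm_command:
  deltas:
    - [[2.69, -3.19, 0], [0, 0, 0], 0.4]
    - [[2.69, -3.19, 0], [0, 0, 0], 0.4]
    - [[2.69, -3.19, 0], [0, 0, 0], 0.4]
    - [[2.69, -3.19, 0], [0, 0, 0], 0.4]
    - [[2.69, -3.19, 0], [0, 0, 0], 0.4]
    - [[2.69, -3.19, 0], [0, 0, 0], 0.4]
    - [[2.69, -3.19, 0], [0, 0, 0], 0.4]
    - [[0, 0, 0], [0, 0, 0.144], 0.4]
    - [[0, 0, 0], [0, 0, 0.144], 0.4]
    - [[0, 0, 0], [0, 0, 0.144], 0.4]
    - [[0, 0, 0], [0, 0, 0.144], 0.4]
    - [[0, 0, 0], [0, 0, 0.144], 0.4]
    - [[0, 0, 0], [0, 0, 0.144], 0.4]
    - [[0, 0, 0], [0, 0, 0.144], 0.4]
    - [[0, 0, 0], [0, 0, 0.144], 0.4]
    - [[0, 0, 0], [0, 0, 0], 0.4]
    - [[0, 0, 0], [0, 0, 0], 0.4]

```text
clock: 32.25
position: [0.4779, 0.0308, 0.2942]
tool_rot: [3.141, 0.001, 0.145]
force: [0.3, -0.2, -0.1]
grip_width: 0.0067
finger_force: 59.1
```

Run:
```python
from h import *
s=grab("side");f=grab("wrist");p=bot.observe();print(p["position"],p["tool_rot"],p["grip_width"],p["qpos"].round(2))
delta([.4778,.0307,.0605],.1416)
for n in ("button_mouth","pen","skewer0"): marks(s,n,.045);marks(f,n,.045)
save(f,"w13.png",(160,0,480,480))
# pen tip row -> height
c=f["Twc"][:3,3]
for z in (.100,.105,.11,.115,.12):
    q=w2px(f,np.array([p["position"][0]+.0718*np.cos(.1416),p["position"][1]+.0718*np.sin(.1416),z]));print(z,q.round(0))
```

```text
[0.47794628 0.03073047 0.29456059] [3.14158563e+00 3.49928494e-04 1.44075592e-01] 0.006818199189567353 [-0.93  0.83  1.15  2.11 -1.    0.92 -0.62]
shift [-0.01  0.    7.94] turn [0.    0.    0.002]
button_mouth [346.9, 238.7] 0.56 [0.5706 0.0675]
button_mouth [327.7, 228.7] 0.31 [0.6731 0.0838]
button_mouth [320.5, 25.3] 0.93 [0.5979 0.0474]
pen [371.2, 230.7] 0.6 [ 0.5693 -0.0461]
pen [310.6, 259.9] 0.22 [0.5212 0.2574]
pen [319.5, 302.0] 0.81 [0.4429 0.025 ]
skewer0 [306.7, 246.1] 0.77 [0.6067 0.2199]
skewer0 [291.9, 248.7] 0.56 [0.6203 0.2735]
skewer0 [317.0, 242.1] 0.5 [0.6103 0.1735]
skewer0 [333.4, 246.4] 0.25 [0.5524 0.1408]
0.1 [320. 124.]
0.105 [320. 124.]
0.11 [320. 123.]
0.115 [320. 123.]
0.12 [320. 123.]
```

View pics/w13.png

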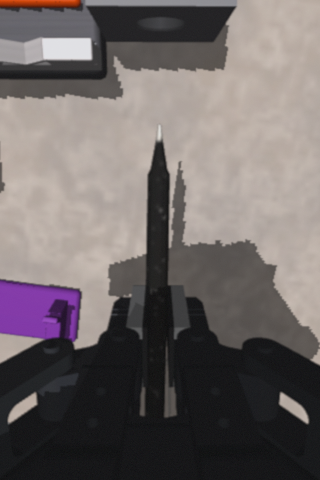

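The nib (320,128) lines up with the recess (mouth at 320,25). Lowering, then advancing into it.

arm_command:
  deltas:
    - [[0, 0, 2], [0, 0, 0], 0.4]
    - [[0, 0, 3], [0, 0, 0], 0.4]
    - [[0, 0, 2], [0, 0, 0], 0.4]
    - [[0, 0, 0.9], [0, 0, 0], 0.4]
    - [[0, 0, 0], [0, 0, 0], 0.4]
    - [[1.5, 0, 0], [0, 0, 0], 0.4]
    - [[2, 0, 0], [0, 0, 0], 0.4]
    - [[1.3, 0, 0], [0, 0, 0], 0.4]
    - [[0, 0, 0], [0, 0, 0], 0.4]
    - [[0, 0, 0], [0, 0, 0], 0.4]

```text
clock: 33.65
position: [0.5252, 0.0374, 0.2163]
tool_rot: [3.141, -0.0, 0.141]
force: [-0.3, 0.1, -0.7]
grip_width: 0.007
finger_force: 59.1
```

Run:
```python
from h import *
p=bot.observe();print(p["position"],p["tool_rot"],p["force"],p["grip_width"])
f=grab("side");save(f,"s14.png",(270,170,430,290),5)
Y=.1416
for x,z in((-.040,.045),(-.1112,.045),(-.0412,.045)):
    q=np.array([.6146+np.cos(Y)*x+np.sin(Y)*.153,.2048+np.sin(Y)*x-np.cos(Y)*.153,z]);u=w2px(f,q);print(x,u,(u-[270,170])*5)
```

```text
[0.52522707 0.03739959 0.21632479] [ 3.14140779e+00 -3.54331618e-04  1.40825077e-01] [-0.25237618  0.13772682 -0.72842142] 0.006954647124380762
-0.04 [347.08331374 234.37213021] [385.4165687  321.86065107]
-0.1112 [360.65961377 241.55833969] [453.29806886 357.79169846]
-0.0412 [347.30635607 234.49019102] [386.53178034 322.45095509]
```

View pics/s14.png

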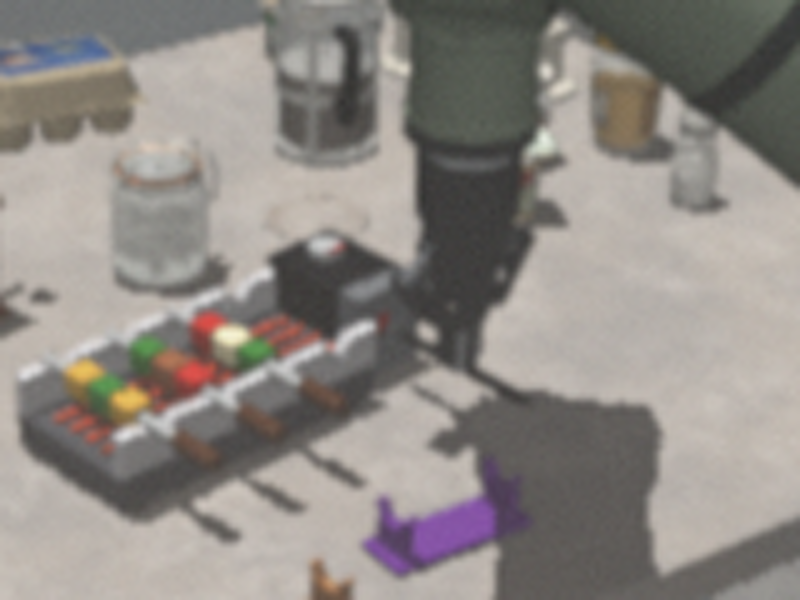

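The side view shows the pen level, running from (530,400) through the grip (455,358) to the mouth (385,322). Pressing.

arm_command:
  deltas:
    - [[0.5, 0, 0], [0, 0, 0], 0.4]
    - [[0.5, 0, 0], [0, 0, 0], 0.4]
    - [[0.2, 0, 0], [0, 0, 0], 0.4]
    - [[0.2, 0, 0], [0, 0, 0], 0.4]
    - [[0.2, 0, 0], [0, 0, 0], 0.4]
    - [[0, 0, 0], [0, 0, 0], 0.4]

```text
clock: 34.3
position: [0.5414, 0.0398, 0.2156]
tool_rot: [3.142, 0.0, 0.141]
force: [-2.0, 0.7, 1.3]
grip_width: 0.007
finger_force: 59.1
```

arm_command:
  deltas:
    - [[0.1, 0, 0], [0, 0, 0], 0.4]
    - [[0.1, 0, 0], [0, 0, 0], 0.4]
    - [[0.1, 0, 0], [0, 0, 0], 0.4]
    - [[0, 0, 0], [0, 0, 0], 0.4]
    - [[0, 0, 0], [0, 0, 0], 0.4]
    - [[0, 0, 0], [0, 0, 0], 0.4]

```text
clock: 34.9
position: [0.5443, 0.0402, 0.2157]
tool_rot: [-3.142, 0.0, 0.141]
force: [-2.6, -0.2, 0.6]
grip_width: 0.007
finger_force: 59.1
```

arm_command:
  deltas:
    - [[0.1, 0, 0], [0, 0, 0], 0.4]
    - [[0.1, 0, 0], [0, 0, 0], 0.4]
    - [[0.1, 0, 0], [0, 0, 0], 0.4]
    - [[0.1, 0, 0], [0, 0, 0], 0.4]
    - [[0, 0, 0], [0, 0, 0], 0.4]
    - [[0, 0, 0], [0, 0, 0], 0.4]
    - [[0, 0, 0], [0, 0, 0], 0.4]

```text
clock: 35.6
position: [0.5478, 0.0407, 0.2154]
tool_rot: [-3.141, 0.002, 0.141]
force: [-8.5, -1.8, 0.5]
grip_width: 0.0071
finger_force: 59.1
```

The force of 8.5 N means the button is fully in. Retracting and lifting.

arm_command:
  deltas:
    - [[-1, 0, 0], [0, 0, 0], 0.4]
    - [[-2, 0, 0], [0, 0, 0], 0.4]
    - [[-2.5, 0, 0], [0, 0, 0], 0.4]
    - [[-2.5, 0, 0], [0, 0, 0], 0.4]
    - [[0, 0, -3], [0, 0, 0], 0.4]
    - [[0, 0, -4], [0, 0, 0], 0.4]
    - [[0, 0, -3], [0, 0, 0], 0.4]
    - [[0, 0, 0], [0, 0, 0], 0.4]
    - [[0, 0, 0], [0, 0, 0], 0.4]

```text
clock: 36.5
position: [0.469, 0.0298, 0.3159]
tool_rot: [-3.141, -0.002, 0.141]
force: [-0.1, 0.3, -0.6]
grip_width: 0.0067
finger_force: 59.1
```

Run:
```python
from h import *
t=grab("top");s=grab("side");f=grab("wrist");p=bot.observe();print(p["position"],p["tool_rot"],p["grip_width"],p["qpos"].round(2))
for k,g in(("t",t),("s",s),("w",f)): print(k);marks(g,"pen_rest",0)
im=f["frame"][60:200,300:340].astype(int).sum(2); print("pen dark rows",[60+i for i in range(140) if im[i].min()<120][:1],im.argmin(1)[70]+300)
# rest outline in top image by colour
h=cv2.cvtColor(t["frame"],cv2.COLOR_RGB2HSV);m=cv2.inRange(h,(5,120,60),(18,255,255));m[:, :225]=0;m[:265]=0;m[:,:][:,300:]=0;m[305:]=0
n,l,st,ce=cv2.connectedComponentsWithStats(m);k=1+st[1:,4].argmax();ys,xs=np.where(l==k)
r=cv2.minAreaRect(np.c_[xs,ys].astype(np.float32));b=cv2.boxPoints(r);print(st[k],b.tolist());print([px2w(t,q,.015).round(4).tolist() for q in b])
```

```text
[0.46888033 0.02956104 0.31498171] [3.14154360e+00 8.40560313e-04 1.40659229e-01] 0.007113455893087185 [-0.96  0.78  1.18  2.12 -0.94  0.93 -0.66]
t
pen_rest [139.7, 229.3] 0.69 [0.4024 0.7533]
pen_rest [308.5, 290.9] 0.56 [0.3993 0.1398]
pen_rest [291.8, 213.5] 0.42 [0.6483 0.3035]
s
pen_rest [326.5, 303.1] 0.84 [0.3404 0.3131]
pen_rest [183.2, 344.7] 0.83 [0.4044 0.7519]
pen_rest [360.3, 277.8] 0.57 [0.3927 0.1392]
pen_rest [312.8, 238.5] 0.19 [0.7069 0.1304]
w
pen_rest [175.5, 283.4] 0.79 [0.4022 0.1375]
pen dark rows [143] 321Traceback (most recent call last):
  File "<stdin>", line 7, in <module>
ValueError: attempt to get argmax of an empty sequence
```

Run:
```python
from h import *
f=grab("wrist")
T=np.eye(4);T[:3,:3]=Ro.from_euler('xyz',[3.14132583,-.000239,2.87873743]).as_matrix();T[:3,3]=[.41825172,.27395262,.44970558]
f["Twc"]=T@np.array(f["T_tool_cam"])
im=cv2.imread("pics/w1.png");h=cv2.cvtColor(im,cv2.COLOR_BGR2HSV);m=cv2.inRange(h,(5,110,40),(18,255,255));m[200:]=0;m[:,420:]=0
n,l,st,ce=cv2.connectedComponentsWithStats(m);k=1+st[1:,4].argmax();ys,xs=np.where(l==k);print(st[k])
b=cv2.boxPoints(cv2.minAreaRect(np.c_[xs,ys].astype(np.float32)))
for z in(.008,.03): 
    w=np.array([px2w(f,q,z) for q in b]);print(b.round(0).tolist(),w.round(3).tolist(),w.mean(0).round(4),[np.linalg.norm(w[i]-w[i-1]).round(3) for i in range(4)])
cv2.imwrite("pics/w1c.png",cv2.resize(im[80:190,260:410],None,fx=5,fy=5,interpolation=cv2.INTER_CUBIC))
```

```text
[ 277   94  113   81 4509]
[[275.0, 137.0], [376.0, 92.0], [393.0, 131.0], [292.0, 175.0]] [[0.347, 0.246, 0.008], [0.331, 0.358, 0.008], [0.373, 0.367, 0.008], [0.39, 0.252, 0.008]] [0.3601 0.3059 0.008 ] [np.float64(0.044), np.float64(0.113), np.float64(0.042), np.float64(0.116)]
[[275.0, 137.0], [376.0, 92.0], [393.0, 131.0], [292.0, 175.0]] [[0.347, 0.249, 0.03], [0.332, 0.355, 0.03], [0.371, 0.363, 0.03], [0.388, 0.254, 0.03]] [0.3596 0.3051 0.03  ] [np.float64(0.041), np.float64(0.107), np.float64(0.04), np.float64(0.11)]
```

View pics/w1c.png

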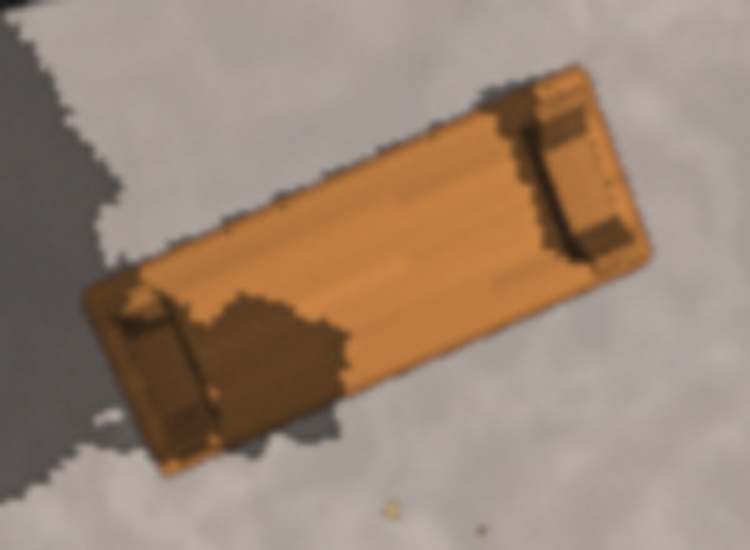

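arm_command:
  deltas:
    - [[-0.87, -3.6, 0], [0, 0, 0], 0.4]
    - [[-0.87, -3.6, 0], [0, 0, 0], 0.4]
    - [[-0.87, -3.6, 0], [0, 0, 0], 0.4]
    - [[-0.87, -3.6, 0], [0, 0, 0], 0.4]
    - [[-0.87, -3.6, 0], [0, 0, 0], 0.4]
    - [[-0.87, -3.6, 0], [0, 0, 0], 0.4]
    - [[-0.87, -3.6, 0], [0, 0, 0], 0.4]
    - [[-0.87, -3.6, 0], [0, 0, 0], 0.4]
    - [[0, 0, 0], [0, 0, -0.143], 0.4]
    - [[0, 0, 0], [0, 0, -0.143], 0.4]
    - [[0, 0, 0], [0, 0, -0.143], 0.4]
    - [[0, 0, 0], [0, 0, -0.143], 0.4]
    - [[0, 0, 0], [0, 0, -0.143], 0.4]
    - [[0, 0, 0], [0, 0, -0.143], 0.4]
    - [[0, 0, 0], [0, 0, -0.143], 0.4]
    - [[0, 0, 0], [0, 0, -0.143], 0.4]
    - [[0, 0, 0], [0, 0, -0.143], 0.4]
    - [[0, 0, 0], [0, 0, -0.143], 0.4]

```text
clock: 38.65
position: [0.3598, 0.3049, 0.3155]
tool_rot: [-3.142, 0.0, 1.576]
force: [0.1, 0.6, -0.5]
grip_width: 0.0071
finger_force: 59.1
```

arm_command:
  deltas:
    - [[0, 0, 0], [0, 0, -0.143], 0.4]
    - [[0, 0, 0], [0, 0, 0], 0.4]
    - [[0, 0, 0], [0, 0, 0], 0.4]

```text
clock: 38.95
position: [0.3599, 0.3048, 0.3156]
tool_rot: [-3.141, -0.0, 1.709]
force: [-0.2, 0.8, -0.3]
grip_width: 0.0066
finger_force: 59.1
```

Run:
```python
from h import *
f=grab("wrist");save(f,"w15.png",(160,0,480,480));p=bot.observe();print(p["position"],p["tool_rot"],p["grip_width"],p["qpos"].round(2))
marks(f,"pen_rest",0);delta([.36,.3055,.0515],1.715)
for y in(.045,-.045):
    for x in (0.0105,-.0105):
        a=.144;print(y,x,w2px(f,[.36+np.cos(a)*x-np.sin(a)*y,.3055+np.sin(a)*x+np.cos(a)*y,.03]).round(0)-[160,0])
```

```text
[0.35983069 0.30485437 0.3155768 ] [-3.14140380e+00  1.47116524e-04  1.70935760e+00] 0.006832868033379914 [-1.47  0.6   0.9   2.11 -0.69  0.76  0.01]
pen_rest [318.4, 223.3] 0.85 [0.3595 0.3056]
pen_rest [342.8, 408.2] 0.59 [0.4053 0.138 ]
shift [ 0.06  0.03 10.93] turn [-0.     0.    -0.005]
0.045 0.0105 [175. 169.]
0.045 -0.0105 [143. 169.]
-0.045 0.0105 [174. 293.]
-0.045 -0.0105 [145. 293.]
```

View pics/w15.png

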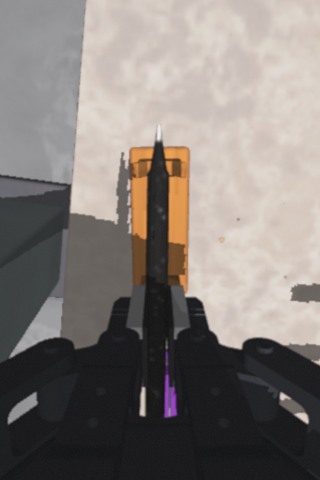

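The pen lies along the wooden rest, over both saddles (far one at about (160,168)). Lowering.

arm_command:
  deltas:
    - [[0, 0, 2.5], [0, 0, 0], 0.4]
    - [[0, 0, 3.5], [0, 0, 0], 0.4]
    - [[0, 0, 2.5], [0, 0, 0], 0.4]
    - [[0, 0, 1], [0, 0, 0], 0.4]
    - [[0, 0, 0.8], [0, 0, 0], 0.4]
    - [[0, 0, 0.5], [0, 0, 0], 0.4]
    - [[0, 0, 0], [0, 0, 0], 0.4]
    - [[0, 0, 0], [0, 0, 0], 0.4]
    - [[0, 0, 0], [0, 0, 0], 0.4]

```text
clock: 39.95
position: [0.3599, 0.3051, 0.2083]
tool_rot: [3.141, -0.001, 1.714]
force: [-0.1, 0.4, 0.0]
grip_width: 0.0069
finger_force: 59.1
```

arm_command:
  deltas:
    - [[0, 0, 0.2], [0, 0, 0], 0.4]
    - [[0, 0, 0], [0, 0, 0], 0.4]
    - [[0, 0, 0], [0, 0, 0], 1.2]
    - [[0, 0, 0], [0, 0, 0], 2.0]
    - [[0, 0, 0], [0, 0, 0], 3.0]
    - [[0, 0, 0], [0, 0, 0], 3.0]
    - [[0, 0, 0], [0, 0, 0], 3.0]
    - [[0, 0, -1], [0, 0, 0], 3.0]
    - [[0, 0, -3], [0, 0, 0], 3.0]
    - [[0, 0, -4], [0, 0, 0], 3.0]
    - [[0, 0, -4], [0, 0, 0], 3.0]
    - [[0, 0, -4], [0, 0, 0], 3.0]
    - [[0, 0, -4], [0, 0, 0], 3.0]
    - [[0, 0, 0], [0, 0, 0], 3.0]
    - [[0, 0, 0], [0, 0, 0], 3.0]

```text
clock: 41.45
position: [0.3596, 0.3049, 0.4065]
tool_rot: [3.141, -0.001, 1.714]
force: [-0.5, -0.6, -0.3]
grip_width: 0.0298
finger_force: 0.0
```

Run:
```python
from h import *
f=grab("wrist");t=grab("top");p=bot.observe();print(p["position"],p["force"])
marks(f,"pen",.03);marks(f,"pen_rest",0);marks(t,"skewer0",.0604)
im=np.hstack([f["frame"][60:380,160:480],t["frame"][150:310,230:390].repeat(2,0).repeat(2,1)])
cv2.imwrite("pics/fin.png",im[:,:,::-1])
```

```text
[0.35945323 0.30480206 0.40528337] [-0.0627978   0.55969308 -0.98203433]
pen [318.1, 207.9] 0.6 [0.3593 0.3058]
pen [318.1, 202.3] 0.46 [0.3586 0.311 ]
pen_rest [340.3, 350.5] 0.95 [0.4089 0.1402]
pen_rest [318.0, 203.3] 0.93 [0.3595 0.3044]
skewer0 [290.0, 216.7] 0.67 [0.5994 0.2861]
skewer0 [323.7, 226.8] 0.66 [0.6038 0.1689]
```

View pics/fin.png

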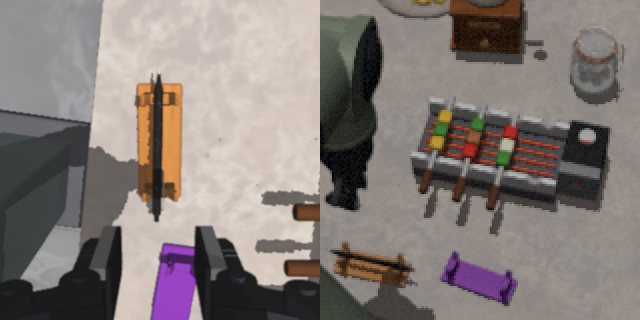

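The pen lies in both wooden saddles, centred on the rest, and all three skewers are seated. Handing in.

```bash
python3 -c "
from workcell import bot
print(bot.job_done())"
```

```text
the job is handed in; nothing more can be done
None
```

I handed the job in at about 41 s with no verdict returned: all three skewers present are seated, the button was pushed fully in with the pen (8.5 N), and the pen lies in the wooden rest; I viewed 20 pictures, over the limit of 14.

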